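# Cull the misshapen candles from the batch

### The arm

A 6-joint arm with a two-finger parallel gripper is mounted at the origin on the work surface. World frame = base frame: x ahead of the robot, y to its left, z up, the work surface at z = 0. Lengths are in m, angles in rad, forces in N, time in s.
With the tool pointing down it reaches from about 0.4 to 0.825 m from the base axis. Payload 7 kg.
Tool frame: the origin (TCP) lies on the centre line of the jaws, within the pads' length; the fingertips stand 22 mm ahead of it and the grasp point (between the pads) lies 3 mm ahead of it (arm.tcp_to_tips is the distance from the TCP to the fingertips, in m); z points along the fingers, y is the line along which they close (so a half turn about z gives the same grasp; the last joint's range is limited). The gripper opens to 88 mm and grips with 3 to 60 N. Pads are 19 mm wide; open, the fingers measure 130 mm over their backs; the gripper's body (78 mm by 193 mm) begins 47 mm behind the grasp point.
Start: joints at [-1.029, 0.359, 0.012, 0, -1.224, -0.288], TCP at [0.169, -0.653, 0.249] pointing down, gripper open.
Joint ranges: [-3.07, 3.07], [-1.43, 2.12], [-1.02, 1.25], [-3.03, 1.67], [-3.05, -0], [-3.03, 3.03]. Speed limits (rad/s): [2.39, 2.39, 3.01, 3.14, 3.14, 3.14].

### API

Orientations are given as [roll, pitch, yaw] about the fixed x, y, z axes, in that order (R = Rz(yaw) Ry(pitch) Rx(roll)).
In Python, from station import arm gives the robot as it stands.
- The arm moves only by the tool jog_arm, never from a script. Its argument "targets" is a list of rows, each an object of numbers: "dx", "dy", "dz": the shift along the tool's x, y, z in mm; "rx", "ry", "rz": the turn, a rotation vector about the tool's x, y, z in rad; "gripper": the closure, from 0 (fully open) to 1 (shut). In form: [{"dx": .., "dy": .., "dz": .., "rx": .., "ry": .., "rz": .., "gripper": ..}, ...]. A call has exactly 8 rows; each row is the pose to reach, as a shift and turn from the pose commanded when the call began, along the tool's axes at that moment; what a row does not reach only later rows make up. A row lasts 1/12 s, in which the tool goes at most 41.7 mm and 7.16 degrees, less where a joint would pass 70% of its speed; a pose out of reach is approached as far as the arm can. A call with a gripper value outside its range is refused whole. The fingers move at their own pace and stop on an object; "force" is the grip in N (left out, the last holds). Time passes only in rows, so rows that repeat a pose let the fingers close, or fill a call up. It gives the time, the measured TCP pose, the force, the opening and the grip force at its end, in the units of the state.
- arm.get_state(): the state, without advancing time (a new reading comes with each control period).
- arm.grab_frame(name): name is "side" or "top"; returns a dict with "frame" (480x640x3 uint8, red, green, blue), "z_map" (480x640 float32, m along the optical axis (not along the pixel's ray), 0 where there is no reading), "fx", "fy", "cx", "cy" (pixels), "distortion" ([k1, k2, p1, p2, k3] as OpenCV has them; the pictures are not rectified), "view" (4x4, takes a point from world to camera coordinates). Camera axes: x right, y down, z forward; pixel columns grow to the right and rows downward; lengths in m; the calibration is good to about 2 mm. A picture is of the moment at which its call begins.
- arm.job_done(): hands the job in; it is judged then, once.
The state is a dict: "t": time; "q": joint angles; "qd": joint speeds; "joint_efforts": joint torques, N m; "eef_pos": TCP position; "ee_rot": TCP orientation; "force": force on the tool from outside, world axes, zero at the start; "moment": the same for the moment, N m; "width": finger opening in m; "gripper_force": force on a finger pad.
Only numpy, scipy, OpenCV 4.12 (cv2) and the standard library are available. Lean on these libraries where they do the work, as an engineer would, in place of code of your own. Each camera call takes 0.05 s, during which the arm holds its last target. There are 200 camera calls.

### The job

Two of the six candles on the cooling board came out misshapen: one is too short and one has a big piece broken off its top. Stand both of these upright on the floor of the dark steel remelt tray, and leave the four sound candles, whatever their colour, standing where they are on the board.

Things in the scene. Friction and masses are not known exactly. Their poses are not given: they have to be found in the camera images.
- short: the short candle, an odd piece: a white round cylinder 50 mm across but only 42 mm tall (the sound ones are 70 mm), 12 mm wick on top, standing on the cooling board; about 75 g, rigid; origin at the centre of its underside, z up along the candle
- chipped: the chipped candle, an odd piece: a white candle 50 mm across whose lowest 44 mm is a whole round cylinder; above that one side is broken away by a steep slanting face, so that only a crescent-like half of the top, on its own -x side, is left at 70 mm height; no wick; about 110 g, rigid; origin at the centre of its underside, z up along the candle
- tray: the remelt tray: an open dark steel tray, outside 170 mm (its x) by 250 mm (its y) and 30 mm high, walls and floor 4 mm thick, so its inner floor is 162 by 242 mm; fixed to the table, empty at the start; origin at the centre of its underside, z up; it lies to one side of the robot's centre line, the cooling board to the other (either way round), each turned by up to about 17 degrees
- board: the cooling board: a fixed flat plywood board 200 mm (its x) by 320 mm (its y), 12 mm thick, lying on the table; origin at the centre of its underside, z up. The six candles stand upright on it in two rows of three along its y axis, at x = -54 and +54 mm and y = -110, 0 and +110 mm, each up to 5 mm off; which candle stands in which place varies
- sound_a: a sound pillar candle, white: a straight round cylinder 50 mm across and 70 mm tall with a flat whole top and a 12 mm wick, standing on the cooling board; origin at the centre of its underside, z up along the candle. It must stay standing where it is.
- sound_b: a sound pillar candle, white: a straight round cylinder 50 mm across and 70 mm tall with a flat whole top and a 12 mm wick, standing on the cooling board; origin at the centre of its underside, z up along the candle. It must stay standing where it is.
- sound_c: a sound pillar candle, ivory: a straight round cylinder 50 mm across and 70 mm tall with a flat whole top and a 12 mm wick, standing on the cooling board; origin at the centre of its underside, z up along the candle. It must stay standing where it is.
- sound_d: a sound pillar candle, honey-yellow: a straight round cylinder 50 mm across and 70 mm tall with a flat whole top and a 12 mm wick, standing on the cooling board; origin at the centre of its underside, z up along the candle. It must stay standing where it is.
Not all that is in view belongs to the job. Leave any pink look-alike of the chipped alone.

How it is judged:
By the outcome, as a careful person would: the job done as asked, in the order asked, and still so for the second after the job is handed in, with the robot touching nothing.
It also fails if it takes over 59 s, if anything falls off the work surface, if the arm or the gripper's body presses on something with over 40 N, if the wrist force passes 120 N, or if a joint passes its speed limit or range.

## Working session

There is one attempt and no reset: what is moved stays moved. The work goes in short steps, Python scripts to look and compute and a tool call to move; the robot and the scene stay as the last step left them, time stands still between calls to the robot, and variables do not carry over. Pictures are saved under pics/ and viewed, at most 10 in all, crops included, and the job is handed in when it is done.

Besides the shell and the picture viewer there is one more tool, called after "Request:" as name([rows], argument=value, ...), one row to a line, values as JSON. jog_arm: Moves the arm, as the interface text tells. Its arguments: {"type":"object","properties":{"targets":{"type":"array","items":{"type":"object","properties":{"dx":{"type":"number"},"dy":{"type":"number"},"dz":{"type":"number"},"rx":{"type":"number"},"ry":{"type":"number"},"rz":{"type":"number"},"gripper":{"type":"number"}}}},"force":{"type":"number"}},"required":["targets"]}

```bash
mkdir -p pics; cat > h.py <<'E'
import numpy as np, cv2
from station import arm
def cam(n):
    f=arm.grab_frame(n); f['K']=np.array([[f['fx'],0,f['cx']],[0,f['fy'],f['cy']],[0,0,1.]]); f['D']=np.array(f['distortion'],float); f['V']=np.array(f['view']); return f
def cloud(f):
    h,w=f['z_map'].shape
    uv=np.stack(np.meshgrid(np.arange(w),np.arange(h)),-1).reshape(-1,1,2).astype(np.float64)
    n=cv2.undistortPoints(uv,f['K'],f['D']).reshape(h,w,2); z=f['z_map'][...,None]
    P=np.concatenate([n*z,z],-1); V=f['V']
    return (P-V[:3,3])@V[:3,:3]
def save(f,name): cv2.imwrite('pics/'+name,f['frame'][...,::-1])
E
python3 - <<'E'
from h import *
s=arm.get_state(); print(s)
for n in('top','side'):
    f=cam(n); save(f,n+'0.png'); np.save(n+'0.npy',cloud(f)); V=f['V']; print(n,-V[:3,:3].T@V[:3,3],V[2,:3],(f['z_map']>0).mean())
E
```

```text
{'t': 0.0, 'q': array([-1.02891046e+00,  3.59364074e-01,  1.10536688e-02, -3.29364018e-04,
       -1.22409110e+00, -2.88080687e-01]), 'qd': array([ 2.57747004e-04,  3.93389454e-04, -6.78715397e-04,  2.76956002e-03,
       -6.87313725e-04, -1.05097914e-05]), 'joint_efforts': array([-1.81423053e-03, -5.82722962e+01,  2.93051845e+01,  6.99702144e+00,
        6.79300865e-03, -1.65119905e-04]), 'eef_pos': array([ 0.16932913, -0.65294936,  0.24763889]), 'ee_rot': array([ 3.13996565e+00, -1.59227047e-04, -2.88789951e+00]), 'force': array([0.03028063, 0.66417094, 0.0912636 ]), 'moment': array([ 0.01920869,  0.02702502, -0.01341701]), 'gripper_force': 0.0, 'width': 0.08750974766037467}
top [0.41128494 0.00213028 1.07976939] [ 0.17013693 -0.00900228 -0.98537931] 0.9959016927083333
side [0.45997037 0.71780729 0.74996385] [ 0.10393197 -0.71611127 -0.69020489] 0.9961328125
```

View pics/top0.png

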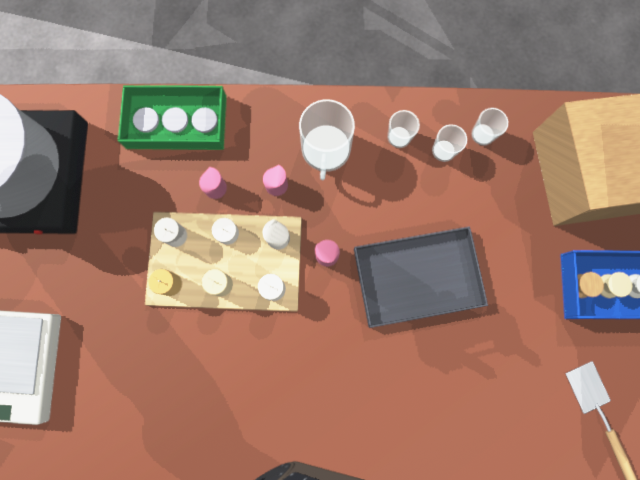

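View pics/side0.png

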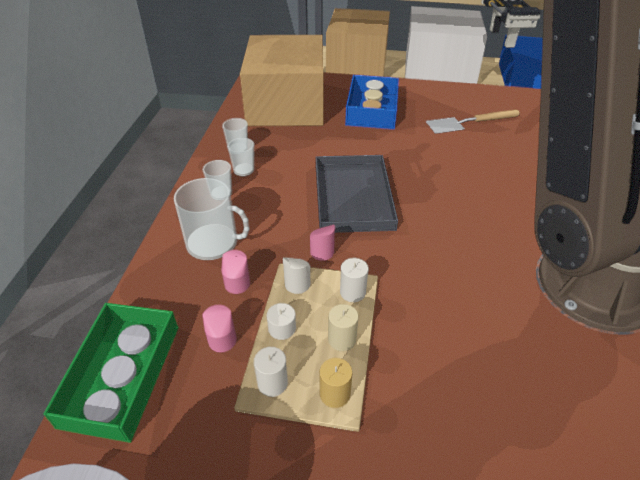

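The top view has the board on the left and the tray on the right. These could be mistaken for the targets:

- **White candles:** (167,231), (224,231), (275,234) and (270,288).
- **Ivory and honey candles:** (215,282) and (161,282).
- **Pink look-alikes:** (212,183), (276,180) and (327,252).
- **White pieces in the green box:** (145..205,120).

From the side view I choose short = top (224,231) / side (281,321), and chipped = top (275,234) / side (296,275). I'll check both with heights and a crop.

```bash
python3 - <<'E'
from h import *
P=np.load('top0.npy');S=np.load('side0.npy')
im=cv2.imread('pics/side0.png'); 
a=cv2.resize(im[240:420,230:400],None,fx=3,fy=3); b=cv2.imread('pics/top0.png')[205:315,140:345]; b=cv2.resize(b,(400,215*1)); 
c=np.zeros((540,800,3),np.uint8); c[:,:510]=a; b=cv2.resize(b,(290,156)); c[:156,510:]=b; cv2.imwrite('pics/crop.png',c)
def blobs(P,name,box,zlo):
    z=P[...,2]; m=((z>zlo)&(z<.105)&(P[...,0]>box[0])&(P[...,0]<box[1])&(P[...,1]>box[2])&(P[...,1]<box[3])).astype(np.uint8)
    n,l,st,ce=cv2.connectedComponentsWithStats(m)
    for i in range(1,n):
        if st[i,4]<60: continue
        p=P[l==i]; zt=np.percentile(p[:,2],90); t=p[p[:,2]>zt-.006]; (cx,cy),r=cv2.minEnclosingCircle(t[:,:2].astype(np.float32))
        print(name,ce[i].round(),st[i,4],'ztop',zt.round(4),'top mean',t.mean(0).round(4),'circ',round(cx,4),round(cy,4),round(r,4))
box=(.4,.8,-.1,.5)
blobs(P,'top',box,.03); blobs(S,'side',box,.03)
# board and tray rects
z=P[...,2]
hsv=cv2.cvtColor(cv2.imread('pics/top0.png'),cv2.COLOR_BGR2HSV)
for nm,m in (('board',(z>.006)&(z<.02)&(P[...,1]>.05)&(P[...,1]<.45)&(P[...,0]>.4)&(P[...,0]<.75)),('tray',(hsv[...,2]<110)&(hsv[...,1]<90)&(P[...,1]<-.02)&(P[...,1]>-.45)&(P[...,0]>.35)&(P[...,0]<.75)&(z>.001)&(z<.04))):
    n,l,st,ce=cv2.connectedComponentsWithStats(m.astype(np.uint8)); i=1+st[1:,4].argmax(); p=P[l==i]
    print(nm,st[i],cv2.minAreaRect(p[:,:2].astype(np.float32)),np.percentile(p[:,2],[5,50,95]).round(4))
E
```

```text
top [325. 159.] 571 ztop 0.0996 top mean [ 0.7473 -0.0062  0.0997] circ 0.7706 -0.0046 0.0553
top [169. 142.] 519 ztop 0.051 top mean [0.796  0.3317 0.0494] circ 0.794 0.3302 0.109
top [211. 182.] 516 ztop 0.0706 top mean [0.709  0.2245 0.069 ] circ 0.7082 0.2287 0.0247
top [275. 179.] 497 ztop 0.0705 top mean [0.7124 0.0899 0.069 ] circ 0.7131 0.0928 0.0236
top [169. 231.] 638 ztop 0.0842 top mean [0.5969 0.3109 0.0823] circ 0.5959 0.3116 0.0254
top [224. 230.] 481 ztop 0.0565 top mean [0.6032 0.2016 0.0544] circ 0.6032 0.2015 0.0243
top [276. 233.] 567 ztop 0.083 top mean [0.5997 0.1041 0.0814] circ 0.5974 0.0984 0.0238
top [327. 251.] 479 ztop 0.071 top mean [ 0.5545 -0.0028  0.0694] circ 0.5576 -0.0056 0.0236
top [164. 282.] 682 ztop 0.0841 top mean [0.4937 0.3162 0.0823] circ 0.4943 0.317 0.0256
top [216. 282.] 614 ztop 0.0845 top mean [0.4949 0.2103 0.0823] circ 0.4949 0.2104 0.0252
top [271. 287.] 555 ztop 0.0845 top mean [0.4873 0.0999 0.0823] circ 0.4875 0.1 0.025
side [219. 197.] 134 ztop 0.1023 top mean [ 0.7847 -0.0529  0.1006] circ 0.7828 -0.0487 0.0189
side [221. 230.] 
[... 613 characters left out ...]
255
side [342. 324.] 1063 ztop 0.0835 top mean [0.4958 0.2127 0.0824] circ 0.4958 0.2103 0.0262
side [146. 374.] 1006 ztop 0.0511 top mean [0.7969 0.3422 0.0494] circ 0.7966 0.3307 0.1098
side [270. 369.] 1217 ztop 0.0841 top mean [0.598  0.3136 0.083 ] circ 0.5988 0.3124 0.0256
side [335. 380.] 1283 ztop 0.0842 top mean [0.4952 0.3184 0.083 ] circ 0.4955 0.3168 0.0261
board [  145   212   154    99 10260] ((0.5459281802177429, 0.20874696969985962), (0.3203192353248596, 0.20098882913589478), 89.01110076904297) [0.009  0.0123 0.0157]
tray [ 354  228  132  100 2861] ((0.514979898929596, -0.20462769269943237), (0.16851557791233063, 0.24791011214256287), 11.12048625946045) [0.0018 0.0051 0.0291]
```

View pics/crop.png

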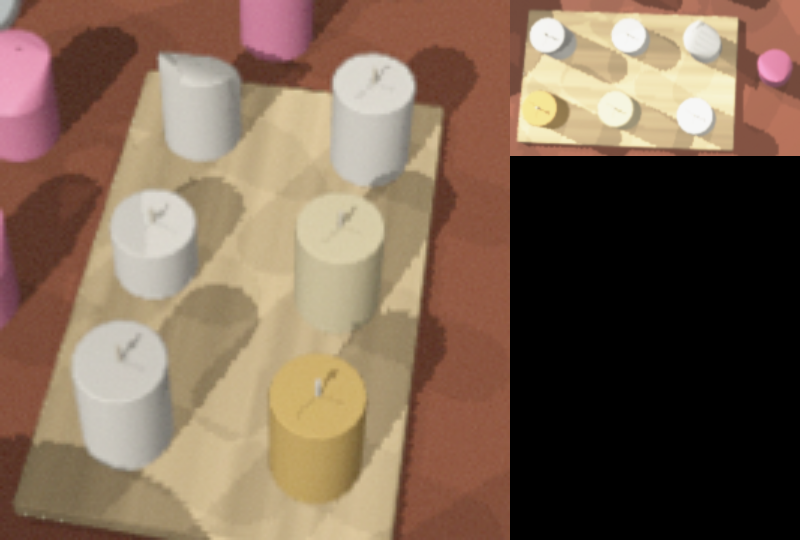

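The crop confirms the choice: the short candle's top is at z≈0.054 (12+42 mm) and the chipped one has a slanting top with no wick. Next I'll fit the chipped candle's lower cylinder and check the fit with the short one.

```bash
cat >> h.py <<'E'
def go(x,y,z,yaw):  # shift in tool axes (mm, rad) from present pose, tool down
    from scipy.spatial.transform import Rotation as R
    s=arm.get_state(); r=R.from_euler('xyz',s['ee_rot']); g=R.from_euler('xyz',[np.pi,0,yaw])
    print('d',(r.inv().apply(np.array([x,y,z])-s['eef_pos'])*1e3).round(1),'r',(r.inv()*g).as_rotvec().round(3),'at',s['eef_pos'].round(4),s['ee_rot'].round(3),'t',round(s['t'],2),'w',round(s['width'],4),'f',s['force'].round(1))
E
python3 - <<'E'
from h import *
from scipy.optimize import least_squares
P=[np.load('top0.npy'),np.load('side0.npy')]
for nm,c,zh in(('short',(.604,.202),.048),('chip',(.599,.103),.05),('sound',(.4876,.1002),.07)):
  for i,p in enumerate(P):
    p=p.reshape(-1,3); d=np.hypot(p[:,0]-c[0],p[:,1]-c[1]); q=p[(d<.034)&(p[:,2]>.02)&(p[:,2]<zh)]
    if len(q)<15: print(nm,i,len(q)); continue
    r=least_squares(lambda v:np.hypot(q[:,0]-v[0],q[:,1]-v[1])-.025,c,loss='soft_l1',f_scale=.001); print(nm,i,len(q),r.x.round(4),np.sqrt(np.mean(r.fun**2)).round(4))
p=P[0].reshape(-1,3); q=p[(np.hypot(p[:,0]-.599,p[:,1]-.103)<.034)&(p[:,2]>.079)]; print('crescent',q.mean(0))
go(.55,-.25,.22,-2.356)
E
```

```text
short 0 73 [0.6051 0.2025] 0.0004
short 1 267 [0.6055 0.2018] 0.0007
chip 0 42 [0.5962 0.0938] 0.0003
chip 1 266 [0.5967 0.0934] 0.0009
sound 0 48 [0.4877 0.1003] 0.0002
sound 1 465 [0.4882 0.0995] 0.0009
crescent [0.59957848 0.10537408 0.08208589]
d [-469.6  294.5   28.1] r [ 0.001  0.    -0.532] at [ 0.1694 -0.653   0.2477] [ 3.14  -0.    -2.888] t 0.1 w 0.0876 f [0.1 0.1 0.6]
```

Request:
jog_arm([
  {"dx": -470, "dy": 295, "dz": 28, "rz": -0.532, "gripper": 0},
  {"dx": -470, "dy": 295, "dz": 28, "rz": -0.532, "gripper": 0},
  {"dx": -470, "dy": 295, "dz": 28, "rz": -0.532, "gripper": 0},
  {"dx": -470, "dy": 295, "dz": 28, "rz": -0.532, "gripper": 0},
  {"dx": -470, "dy": 295, "dz": 28, "rz": -0.532, "gripper": 0},
  {"dx": -470, "dy": 295, "dz": 28, "rz": -0.532, "gripper": 0},
  {"dx": -470, "dy": 295, "dz": 28, "rz": -0.532, "gripper": 0},
  {"dx": -470, "dy": 295, "dz": 28, "rz": -0.532, "gripper": 0},
])

```text
invalid input at $.targets[0]: expected keys dx, dy, dz, rx, ry, rz, gripper
```

```bash
python3 -c "
from h import *
go(.605,.202,.18,-2.356)"
```

```text
d [-636.3  718.2   68.7] r [ 0.001  0.    -0.532] at [ 0.1694 -0.653   0.2477] [ 3.14  -0.    -2.888] t 0.1 w 0.0876 f [0.1 0.1 0.6]
```

Request:
jog_arm([
  {"dx": -470, "dy": 295, "dz": 28, "rx": 0, "ry": 0, "rz": -0.532, "gripper": 0},
  {"dx": -470, "dy": 295, "dz": 28, "rx": 0, "ry": 0, "rz": -0.532, "gripper": 0},
  {"dx": -470, "dy": 295, "dz": 28, "rx": 0, "ry": 0, "rz": -0.532, "gripper": 0},
  {"dx": -470, "dy": 295, "dz": 28, "rx": 0, "ry": 0, "rz": -0.532, "gripper": 0},
  {"dx": -470, "dy": 295, "dz": 28, "rx": 0, "ry": 0, "rz": -0.532, "gripper": 0},
  {"dx": -470, "dy": 295, "dz": 28, "rx": 0, "ry": 0, "rz": -0.532, "gripper": 0},
  {"dx": -470, "dy": 295, "dz": 28, "rx": 0, "ry": 0, "rz": -0.532, "gripper": 0},
  {"dx": -470, "dy": 295, "dz": 28, "rx": 0, "ry": 0, "rz": -0.532, "gripper": 0},
])

```text
t: 0.77
eef_pos: [0.3988, -0.4094, 0.2316]
ee_rot: [3.141, 0.0, -2.356]
force: [1.4, -0.7, 0.4]
width: 0.0878
gripper_force: 0.0
```

```bash
python3 -c "
from h import *
go(.605,.202,.18,-2.356)"
```

```text
d [-578.2  286.4   51.6] r [0. 0. 0.] at [ 0.3988 -0.4094  0.2316] [ 3.141  0.    -2.356] t 0.77 w 0.0878 f [ 1.4 -0.7  0.4]
```

Request:
jog_arm([
  {"dx": -578, "dy": 286, "dz": 20, "rx": 0, "ry": 0, "rz": 0, "gripper": 0},
  {"dx": -578, "dy": 286, "dz": 20, "rx": 0, "ry": 0, "rz": 0, "gripper": 0},
  {"dx": -578, "dy": 286, "dz": 20, "rx": 0, "ry": 0, "rz": 0, "gripper": 0},
  {"dx": -578, "dy": 286, "dz": 20, "rx": 0, "ry": 0, "rz": 0, "gripper": 0},
  {"dx": -578, "dy": 286, "dz": 20, "rx": 0, "ry": 0, "rz": 0, "gripper": 0},
  {"dx": -578, "dy": 286, "dz": 20, "rx": 0, "ry": 0, "rz": 0, "gripper": 0},
  {"dx": -578, "dy": 286, "dz": 20, "rx": 0, "ry": 0, "rz": 0, "gripper": 0},
  {"dx": -578, "dy": 286, "dz": 20, "rx": 0, "ry": 0, "rz": 0, "gripper": 0},
])

```text
t: 1.43
eef_pos: [0.5045, -0.0935, 0.2214]
ee_rot: [3.142, 0.0, -2.356]
force: [1.2, -0.4, -1.0]
width: 0.0877
gripper_force: 0.0
```

```bash
python3 -c "
from h import *
go(.605,.202,.18,-2.356)"
```

```text
d [-280.1  137.7   41.5] r [0. 0. 0.] at [ 0.5045 -0.0935  0.2214] [ 3.142  0.    -2.356] t 1.43 w 0.0877 f [ 1.2 -0.4 -1. ]
```

Request:
jog_arm([
  {"dx": -280, "dy": 138, "dz": 42, "rx": 0, "ry": 0, "rz": 0, "gripper": 0},
  {"dx": -280, "dy": 138, "dz": 42, "rx": 0, "ry": 0, "rz": 0, "gripper": 0},
  {"dx": -280, "dy": 138, "dz": 42, "rx": 0, "ry": 0, "rz": 0, "gripper": 0},
  {"dx": -280, "dy": 138, "dz": 42, "rx": 0, "ry": 0, "rz": 0, "gripper": 0},
  {"dx": -280, "dy": 138, "dz": 42, "rx": 0, "ry": 0, "rz": 0, "gripper": 0},
  {"dx": -280, "dy": 138, "dz": 42, "rx": 0, "ry": 0, "rz": 0, "gripper": 0},
  {"dx": -280, "dy": 138, "dz": 42, "rx": 0, "ry": 0, "rz": 0, "gripper": 0},
  {"dx": -280, "dy": 138, "dz": 42, "rx": 0, "ry": 0, "rz": 0, "gripper": 0},
])

```text
t: 2.1
eef_pos: [0.6054, 0.2037, 0.1781]
ee_rot: [3.141, -0.001, -2.354]
force: [0.7, -0.5, 0.4]
width: 0.0877
gripper_force: 0.0
```

```bash
python3 -c "
from h import *
go(.605,.202,.041,-2.356)"
```

```text
d [  1.4  -1.  137.1] r [ 0.    -0.001  0.002] at [0.6054 0.2037 0.1781] [ 3.141e+00 -1.000e-03 -2.354e+00] t 2.1 w 0.0877 f [ 0.7 -0.5  0.4]
```

Request:
jog_arm([
  {"dx": 1, "dy": -1, "dz": 25, "rx": 0, "ry": 0, "rz": 0, "gripper": 0},
  {"dx": 1, "dy": -1, "dz": 55, "rx": 0, "ry": 0, "rz": 0, "gripper": 0},
  {"dx": 1, "dy": -1, "dz": 80, "rx": 0, "ry": 0, "rz": 0, "gripper": 0},
  {"dx": 1, "dy": -1, "dz": 100, "rx": 0, "ry": 0, "rz": 0, "gripper": 0},
  {"dx": 1, "dy": -1, "dz": 120, "rx": 0, "ry": 0, "rz": 0, "gripper": 0},
  {"dx": 1, "dy": -1, "dz": 132, "rx": 0, "ry": 0, "rz": 0, "gripper": 0},
  {"dx": 1, "dy": -1, "dz": 137, "rx": 0, "ry": 0, "rz": 0, "gripper": 0},
  {"dx": 1, "dy": -1, "dz": 137, "rx": 0, "ry": 0, "rz": 0, "gripper": 0},
])

```text
t: 2.77
eef_pos: [0.6042, 0.1982, 0.0412]
ee_rot: [3.141, -0.002, -2.356]
force: [-0.9, 0.1, 0.7]
width: 0.0878
gripper_force: 0.0
```

Request:
jog_arm([
  {"dx": 0, "dy": 0, "dz": 0, "rx": 0, "ry": 0, "rz": 0, "gripper": 0.3},
  {"dx": 0, "dy": 0, "dz": 0, "rx": 0, "ry": 0, "rz": 0, "gripper": 0.4},
  {"dx": 0, "dy": 0, "dz": 0, "rx": 0, "ry": 0, "rz": 0, "gripper": 0.5},
  {"dx": 0, "dy": 0, "dz": 0, "rx": 0, "ry": 0, "rz": 0, "gripper": 0.6},
  {"dx": 0, "dy": 0, "dz": 0, "rx": 0, "ry": 0, "rz": 0, "gripper": 1},
  {"dx": 0, "dy": 0, "dz": 0, "rx": 0, "ry": 0, "rz": 0, "gripper": 1},
  {"dx": 0, "dy": 0, "dz": 0, "rx": 0, "ry": 0, "rz": 0, "gripper": 1},
  {"dx": 0, "dy": 0, "dz": 0, "rx": 0, "ry": 0, "rz": 0, "gripper": 1},
], force=15)

```text
t: 3.43
eef_pos: [0.6049, 0.1988, 0.0429]
ee_rot: [-3.142, 0.0, -2.356]
force: [-1.5, 1.6, 3.7]
width: 0.0499
gripper_force: 15.0
```

Request:
jog_arm([
  {"dx": 0, "dy": 0, "dz": -10, "rx": 0, "ry": 0, "rz": 0, "gripper": 1},
  {"dx": 0, "dy": 0, "dz": -30, "rx": 0, "ry": 0, "rz": 0, "gripper": 1},
  {"dx": 0, "dy": 0, "dz": -55, "rx": 0, "ry": 0, "rz": 0, "gripper": 1},
  {"dx": 0, "dy": 0, "dz": -80, "rx": 0, "ry": 0, "rz": 0, "gripper": 1},
  {"dx": 0, "dy": 0, "dz": -105, "rx": 0, "ry": 0, "rz": 0, "gripper": 1},
  {"dx": 0, "dy": 0, "dz": -125, "rx": 0, "ry": 0, "rz": 0, "gripper": 1},
  {"dx": 0, "dy": 0, "dz": -138, "rx": 0, "ry": 0, "rz": 0, "gripper": 1},
  {"dx": 0, "dy": 0, "dz": -140, "rx": 0, "ry": 0, "rz": 0, "gripper": 1},
])

```text
t: 4.1
eef_pos: [0.606, 0.1991, 0.1862]
ee_rot: [-3.14, 0.005, -2.355]
force: [0.1, 1.4, -0.1]
width: 0.0495
gripper_force: 15.0
```

```bash
python3 -c "
from h import *
go(.526,-.26,.18,-1.377)"
```

```text
d [ 381.5 -267.7    4.8] r [-0.004  0.004 -0.978] at [0.606  0.1991 0.1862] [-3.14   0.005 -2.355] t 4.1 w 0.0495 f [ 0.1  1.4 -0.1]
```

Request:
jog_arm([
  {"dx": 15, "dy": -10, "dz": 0, "rx": 0, "ry": 0, "rz": -0.03, "gripper": 1},
  {"dx": 35, "dy": -25, "dz": 0, "rx": 0, "ry": 0, "rz": -0.09, "gripper": 1},
  {"dx": 60, "dy": -42, "dz": 0, "rx": 0, "ry": 0, "rz": -0.15, "gripper": 1},
  {"dx": 87, "dy": -61, "dz": 0, "rx": 0, "ry": 0, "rz": -0.22, "gripper": 1},
  {"dx": 114, "dy": -80, "dz": 0, "rx": 0, "ry": 0, "rz": -0.29, "gripper": 1},
  {"dx": 141, "dy": -99, "dz": 0, "rx": 0, "ry": 0, "rz": -0.36, "gripper": 1},
  {"dx": 168, "dy": -118, "dz": 0, "rx": 0, "ry": 0, "rz": -0.43, "gripper": 1},
  {"dx": 195, "dy": -137, "dz": 0, "rx": 0, "ry": 0, "rz": -0.5, "gripper": 1},
])

```text
t: 4.77
eef_pos: [0.5628, -0.0377, 0.1817]
ee_rot: [3.14, -0.0, -1.852]
force: [0.9, 0.3, -1.4]
width: 0.0496
gripper_force: 15.0
```

```bash
python3 -c "
from h import *
go(.526,-.26,.18,-1.377)"
```

```text
d [223.8 -26.4   1.8] r [ 0.001 -0.    -0.475] at [ 0.5628 -0.0377  0.1817] [ 3.14  -0.    -1.852] t 4.77 w 0.0496 f [ 0.9  0.3 -1.4]
```

Request:
jog_arm([
  {"dx": 35, "dy": -4, "dz": 0, "rx": 0, "ry": 0, "rz": -0.07, "gripper": 1},
  {"dx": 70, "dy": -8, "dz": 0, "rx": 0, "ry": 0, "rz": -0.15, "gripper": 1},
  {"dx": 105, "dy": -12, "dz": 0, "rx": 0, "ry": 0, "rz": -0.23, "gripper": 1},
  {"dx": 140, "dy": -16, "dz": 0, "rx": 0, "ry": 0, "rz": -0.31, "gripper": 1},
  {"dx": 175, "dy": -20, "dz": 0, "rx": 0, "ry": 0, "rz": -0.38, "gripper": 1},
  {"dx": 202, "dy": -24, "dz": 0, "rx": 0, "ry": 0, "rz": -0.44, "gripper": 1},
  {"dx": 219, "dy": -26, "dz": 0, "rx": 0, "ry": 0, "rz": -0.475, "gripper": 1},
  {"dx": 224, "dy": -26, "dz": 0, "rx": 0, "ry": 0, "rz": -0.475, "gripper": 1},
])

```text
t: 5.43
eef_pos: [0.5246, -0.2608, 0.1814]
ee_rot: [3.14, 0.001, -1.382]
force: [-0.0, 0.1, -0.5]
width: 0.0497
gripper_force: 15.0
```

```bash
python3 - <<'E'
from h import *
f=cam('side'); save(f,'s1.png'); P=cloud(f)
go(.526,-.26,.035,-1.377)
p=P.reshape(-1,3); q=p[(np.hypot(p[:,0]-.526,p[:,1]+.26)<.05)&(p[:,2]>.1)&(p[:,2]<.2)]; print(len(q), np.percentile(q[:,2],[0,2,5,20]))
c=f['frame'][20:260,280:560,::-1]; cv2.imwrite('pics/s1c.png',cv2.resize(c,None,fx=2,fy=2))
E
```

```text
d [ 1.000e-01 -1.700e+00  1.464e+02] r [ 0.002  0.001 -0.007] at [ 0.5246 -0.2603  0.1814] [ 3.140e+00  1.000e-03 -1.384e+00] t 5.48 w 0.0494 f [ 0.1  0.  -0.5]
764 [0.15255705 0.15525373 0.15767991 0.1673135 ]
```

View pics/s1c.png

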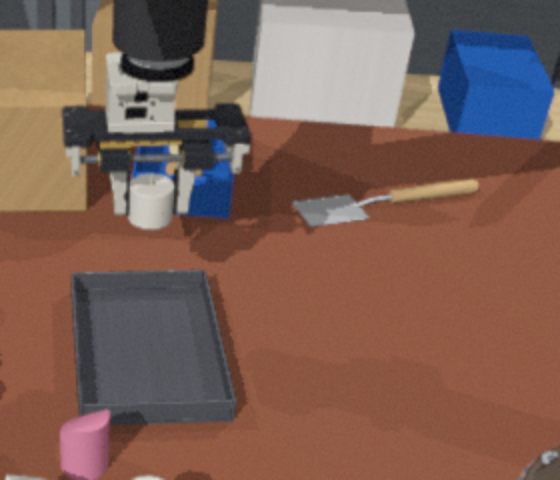

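The crop shows the short candle held upright between the jaws at (150,200), above the tray. Its bottom is about 30 mm below the TCP, so it should touch the tray floor at TCP z≈0.034.

Request:
jog_arm([
  {"dx": 0, "dy": -2, "dz": 25, "rx": 0, "ry": 0, "rz": 0, "gripper": 1},
  {"dx": 0, "dy": -2, "dz": 52, "rx": 0, "ry": 0, "rz": 0, "gripper": 1},
  {"dx": 0, "dy": -2, "dz": 80, "rx": 0, "ry": 0, "rz": 0, "gripper": 1},
  {"dx": 0, "dy": -2, "dz": 105, "rx": 0, "ry": 0, "rz": 0, "gripper": 1},
  {"dx": 0, "dy": -2, "dz": 125, "rx": 0, "ry": 0, "rz": 0, "gripper": 1},
  {"dx": 0, "dy": -2, "dz": 137, "rx": 0, "ry": 0, "rz": 0, "gripper": 1},
  {"dx": 0, "dy": -2, "dz": 142, "rx": 0, "ry": 0, "rz": 0, "gripper": 1},
  {"dx": 0, "dy": -2, "dz": 142, "rx": 0, "ry": 0, "rz": 0, "gripper": 1},
])

```text
t: 6.15
eef_pos: [0.527, -0.2571, 0.039]
ee_rot: [3.139, 0.001, -1.381]
force: [0.1, 0.0, 0.7]
width: 0.05
gripper_force: 15.0
```

Request:
jog_arm([
  {"dx": 0, "dy": 0, "dz": 0, "rx": 0, "ry": 0, "rz": 0, "gripper": 1},
  {"dx": 0, "dy": 0, "dz": 0.5, "rx": 0, "ry": 0, "rz": 0, "gripper": 1},
  {"dx": 0, "dy": 0, "dz": 1, "rx": 0, "ry": 0, "rz": 0, "gripper": 1},
  {"dx": 0, "dy": 0, "dz": 1.5, "rx": 0, "ry": 0, "rz": 0, "gripper": 1},
  {"dx": 0, "dy": 0, "dz": 2, "rx": 0, "ry": 0, "rz": 0, "gripper": 1},
  {"dx": 0, "dy": 0, "dz": 2, "rx": 0, "ry": 0, "rz": 0, "gripper": 1},
  {"dx": 0, "dy": 0, "dz": 2, "rx": 0, "ry": 0, "rz": 0, "gripper": 1},
  {"dx": 0, "dy": 0, "dz": 2, "rx": 0, "ry": 0, "rz": 0, "gripper": 1},
])

```text
t: 6.82
eef_pos: [0.5278, -0.2581, 0.0385]
ee_rot: [-3.141, -0.0, -1.381]
force: [0.8, 1.3, -1.3]
width: 0.0499
gripper_force: 15.0
```

Request:
jog_arm([
  {"dx": 0, "dy": 0, "dz": 0.5, "rx": 0, "ry": 0, "rz": 0, "gripper": 1},
  {"dx": 0, "dy": 0, "dz": 1, "rx": 0, "ry": 0, "rz": 0, "gripper": 1},
  {"dx": 0, "dy": 0, "dz": 1.5, "rx": 0, "ry": 0, "rz": 0, "gripper": 1},
  {"dx": 0, "dy": 0, "dz": 2, "rx": 0, "ry": 0, "rz": 0, "gripper": 1},
  {"dx": 0, "dy": 0, "dz": 2, "rx": 0, "ry": 0, "rz": 0, "gripper": 1},
  {"dx": 0, "dy": 0, "dz": 2, "rx": 0, "ry": 0, "rz": 0, "gripper": 1},
  {"dx": 0, "dy": 0, "dz": 2, "rx": 0, "ry": 0, "rz": 0, "gripper": 1},
  {"dx": 0, "dy": 0, "dz": 2, "rx": 0, "ry": 0, "rz": 0, "gripper": 1},
])

```text
t: 7.48
eef_pos: [0.5278, -0.2581, 0.0364]
ee_rot: [-3.142, -0.0, -1.381]
force: [-0.2, -0.5, -0.5]
width: 0.0497
gripper_force: 15.0
```

```bash
python3 -c "
from h import *
go(.526,-.26,.034,-1.377)"
```

```text
d [1.6 2.2 2.4] r [-0.    -0.    -0.004] at [ 0.5278 -0.2581  0.0364] [-3.142 -0.    -1.381] t 7.48 w 0.0497 f [-0.2 -0.5 -0.5]
```

Request:
jog_arm([
  {"dx": 0, "dy": 0, "dz": 0.5, "rx": 0, "ry": 0, "rz": 0, "gripper": 1},
  {"dx": 0, "dy": 0, "dz": 1, "rx": 0, "ry": 0, "rz": 0, "gripper": 1},
  {"dx": 0, "dy": 0, "dz": 1.5, "rx": 0, "ry": 0, "rz": 0, "gripper": 1},
  {"dx": 0, "dy": 0, "dz": 2, "rx": 0, "ry": 0, "rz": 0, "gripper": 1},
  {"dx": 0, "dy": 0, "dz": 2, "rx": 0, "ry": 0, "rz": 0, "gripper": 1},
  {"dx": 0, "dy": 0, "dz": 2, "rx": 0, "ry": 0, "rz": 0, "gripper": 1},
  {"dx": 0, "dy": 0, "dz": 2, "rx": 0, "ry": 0, "rz": 0, "gripper": 1},
  {"dx": 0, "dy": 0, "dz": 2, "rx": 0, "ry": 0, "rz": 0, "gripper": 1},
])

```text
t: 8.15
eef_pos: [0.5278, -0.258, 0.0348]
ee_rot: [-3.141, -0.0, -1.381]
force: [-2.4, 0.3, 4.9]
width: 0.0498
gripper_force: 15.0
```

Request:
jog_arm([
  {"dx": 0, "dy": 0, "dz": 0, "rx": 0, "ry": 0, "rz": 0, "gripper": 0.35},
  {"dx": 0, "dy": 0, "dz": 0, "rx": 0, "ry": 0, "rz": 0, "gripper": 0.3},
  {"dx": 0, "dy": 0, "dz": 0, "rx": 0, "ry": 0, "rz": 0, "gripper": 0.15},
  {"dx": 0, "dy": 0, "dz": 0, "rx": 0, "ry": 0, "rz": 0, "gripper": 0.15},
  {"dx": 0, "dy": 0, "dz": 0, "rx": 0, "ry": 0, "rz": 0, "gripper": 0.15},
  {"dx": 0, "dy": 0, "dz": 0, "rx": 0, "ry": 0, "rz": 0, "gripper": 0.15},
  {"dx": 0, "dy": 0, "dz": -5, "rx": 0, "ry": 0, "rz": 0, "gripper": 0.15},
  {"dx": 0, "dy": 0, "dz": -15, "rx": 0, "ry": 0, "rz": 0, "gripper": 0.15},
])

```text
t: 8.82
eef_pos: [0.5269, -0.2579, 0.0488]
ee_rot: [3.139, 0.001, -1.381]
force: [-0.2, -0.3, -0.4]
width: 0.0744
gripper_force: 0.0
```

Request:
jog_arm([
  {"dx": 0, "dy": 0, "dz": -20, "rx": 0, "ry": 0, "rz": 0, "gripper": 0.15},
  {"dx": 0, "dy": 0, "dz": -40, "rx": 0, "ry": 0, "rz": 0, "gripper": 0.15},
  {"dx": 0, "dy": 0, "dz": -60, "rx": 0, "ry": 0, "rz": 0, "gripper": 0.15},
  {"dx": 0, "dy": 0, "dz": -90, "rx": 0, "ry": 0, "rz": 0, "gripper": 0.15},
  {"dx": 0, "dy": 0, "dz": -120, "rx": 0, "ry": 0, "rz": 0, "gripper": 0},
  {"dx": 0, "dy": 0, "dz": -135, "rx": 0, "ry": 0, "rz": 0, "gripper": 0},
  {"dx": 0, "dy": 0, "dz": -140, "rx": 0, "ry": 0, "rz": 0, "gripper": 0},
  {"dx": 0, "dy": 0, "dz": -140, "rx": 0, "ry": 0, "rz": 0, "gripper": 0},
])

```text
t: 9.48
eef_pos: [0.5286, -0.2582, 0.192]
ee_rot: [-3.138, -0.001, -1.381]
force: [-0.4, -0.1, -0.4]
width: 0.087
gripper_force: 0.0
```

```bash
python3 - <<'E'
from h import *
go(.5965,.0936,.19,-2.356)
f=cam('side'); P=cloud(f).reshape(-1,3)
q=P[(np.hypot(P[:,0]-.526,P[:,1]+.26)<.045)&(P[:,2]>.036)&(P[:,2]<.07)]; t=q[(q[:,2]>.042)&(q[:,2]<.05)]; print(len(q),len(t),t.mean(0),t.std(0))
E
```

```text
d [-332.7 -133.1    2. ] r [-0.004  0.001  0.975] at [ 0.5286 -0.2582  0.192 ] [-3.138e+00 -1.000e-03 -1.381e+00] t 9.48 w 0.087 f [-0.4 -0.1 -0.4]
271 222 [ 0.5280896  -0.25257078  0.04630155] [0.0128086  0.01329839 0.00146769]
```

Request:
jog_arm([
  {"dx": -20, "dy": -8, "dz": 0, "rx": 0, "ry": 0, "rz": 0.06, "gripper": 0},
  {"dx": -57, "dy": -22, "dz": 0, "rx": 0, "ry": 0, "rz": 0.16, "gripper": 0},
  {"dx": -95, "dy": -38, "dz": 0, "rx": 0, "ry": 0, "rz": 0.28, "gripper": 0},
  {"dx": -133, "dy": -53, "dz": 0, "rx": 0, "ry": 0, "rz": 0.4, "gripper": 0},
  {"dx": -171, "dy": -68, "dz": 0, "rx": 0, "ry": 0, "rz": 0.52, "gripper": 0},
  {"dx": -209, "dy": -83, "dz": 0, "rx": 0, "ry": 0, "rz": 0.64, "gripper": 0},
  {"dx": -247, "dy": -98, "dz": 0, "rx": 0, "ry": 0, "rz": 0.75, "gripper": 0},
  {"dx": -280, "dy": -112, "dz": 0, "rx": 0, "ry": 0, "rz": 0.87, "gripper": 0},
])

```text
t: 10.2
eef_pos: [0.5827, 0.0336, 0.188]
ee_rot: [3.14, -0.002, -2.246]
force: [1.3, -0.5, 0.8]
width: 0.0874
gripper_force: 0.0
```

```bash
python3 -c "
from h import *
go(.5965,.0936,.15,-2.356)"
```

```text
d [-55.6  26.7  37.9] r [ 0.001 -0.002  0.11 ] at [0.5827 0.0336 0.188 ] [ 3.140e+00 -2.000e-03 -2.246e+00] t 10.2 w 0.0874 f [ 1.3 -0.5  0.8]
```

Request:
jog_arm([
  {"dx": -30, "dy": 15, "dz": 0, "rx": 0, "ry": 0, "rz": 0.06, "gripper": 0},
  {"dx": -50, "dy": 24, "dz": 10, "rx": 0, "ry": 0, "rz": 0.11, "gripper": 0},
  {"dx": -56, "dy": 27, "dz": 25, "rx": 0, "ry": 0, "rz": 0.11, "gripper": 0},
  {"dx": -56, "dy": 27, "dz": 35, "rx": 0, "ry": 0, "rz": 0.11, "gripper": 0},
  {"dx": -56, "dy": 27, "dz": 38, "rx": 0, "ry": 0, "rz": 0.11, "gripper": 0},
  {"dx": -56, "dy": 27, "dz": 38, "rx": 0, "ry": 0, "rz": 0.11, "gripper": 0},
  {"dx": -56, "dy": 27, "dz": 38, "rx": 0, "ry": 0, "rz": 0.11, "gripper": 0},
  {"dx": -56, "dy": 27, "dz": 38, "rx": 0, "ry": 0, "rz": 0.11, "gripper": 0},
])

```text
t: 10.87
eef_pos: [0.5975, 0.0918, 0.1521]
ee_rot: [-3.141, 0.001, -2.351]
force: [0.4, -0.4, 0.5]
width: 0.0873
gripper_force: 0.0
```

```bash
python3 -c "
from h import *
go(.5965,.0936,.044,-2.356)"
```

```text
d [ -0.5   2.1 108.1] r [-0.     0.001  0.005] at [0.5975 0.0918 0.1521] [-3.141e+00  1.000e-03 -2.351e+00] t 10.87 w 0.0873 f [ 0.4 -0.4  0.5]
```

Request:
jog_arm([
  {"dx": 0, "dy": 1, "dz": 15, "rx": 0, "ry": 0, "rz": 0, "gripper": 0},
  {"dx": 0, "dy": 1, "dz": 35, "rx": 0, "ry": 0, "rz": 0, "gripper": 0},
  {"dx": 0, "dy": 1, "dz": 58, "rx": 0, "ry": 0, "rz": 0, "gripper": 0},
  {"dx": 0, "dy": 1, "dz": 78, "rx": 0, "ry": 0, "rz": 0, "gripper": 0},
  {"dx": 0, "dy": 1, "dz": 94, "rx": 0, "ry": 0, "rz": 0, "gripper": 0},
  {"dx": 0, "dy": 1, "dz": 103, "rx": 0, "ry": 0, "rz": 0, "gripper": 0},
  {"dx": 0, "dy": 1, "dz": 107, "rx": 0, "ry": 0, "rz": 0, "gripper": 0},
  {"dx": 0, "dy": 1, "dz": 107, "rx": 0, "ry": 0, "rz": 0, "gripper": 0},
])

```text
t: 11.53
eef_pos: [0.5966, 0.0929, 0.0443]
ee_rot: [3.141, -0.0, -2.35]
force: [1.1, -0.6, -0.1]
width: 0.088
gripper_force: 0.0
```

Request:
jog_arm([
  {"dx": 0, "dy": 0, "dz": 0, "rx": 0, "ry": 0, "rz": 0, "gripper": 0.3},
  {"dx": 0, "dy": 0, "dz": 0, "rx": 0, "ry": 0, "rz": 0, "gripper": 0.4},
  {"dx": 0, "dy": 0, "dz": 0, "rx": 0, "ry": 0, "rz": 0, "gripper": 0.5},
  {"dx": 0, "dy": 0, "dz": 0, "rx": 0, "ry": 0, "rz": 0, "gripper": 0.6},
  {"dx": 0, "dy": 0, "dz": 0, "rx": 0, "ry": 0, "rz": 0, "gripper": 1},
  {"dx": 0, "dy": 0, "dz": 0, "rx": 0, "ry": 0, "rz": 0, "gripper": 1},
  {"dx": 0, "dy": 0, "dz": 0, "rx": 0, "ry": 0, "rz": 0, "gripper": 1},
  {"dx": 0, "dy": 0, "dz": 0, "rx": 0, "ry": 0, "rz": 0, "gripper": 1},
], force=18)

```text
t: 12.2
eef_pos: [0.5966, 0.0934, 0.0447]
ee_rot: [-3.142, 0.0, -2.35]
force: [-0.4, 0.7, 2.6]
width: 0.0497
gripper_force: 18.0
```

Request:
jog_arm([
  {"dx": 0, "dy": 0, "dz": -10, "rx": 0, "ry": 0, "rz": 0, "gripper": 1},
  {"dx": 0, "dy": 0, "dz": -30, "rx": 0, "ry": 0, "rz": 0, "gripper": 1},
  {"dx": 0, "dy": 0, "dz": -55, "rx": 0, "ry": 0, "rz": 0, "gripper": 1},
  {"dx": 0, "dy": 0, "dz": -80, "rx": 0, "ry": 0, "rz": 0, "gripper": 1},
  {"dx": 0, "dy": 0, "dz": -105, "rx": 0, "ry": 0, "rz": 0, "gripper": 1},
  {"dx": 0, "dy": 0, "dz": -125, "rx": 0, "ry": 0, "rz": 0, "gripper": 1},
  {"dx": 0, "dy": 0, "dz": -138, "rx": 0, "ry": 0, "rz": 0, "gripper": 1},
  {"dx": 0, "dy": 0, "dz": -140, "rx": 0, "ry": 0, "rz": 0, "gripper": 1},
])

```text
t: 12.87
eef_pos: [0.5979, 0.0937, 0.1882]
ee_rot: [-3.139, 0.005, -2.35]
force: [0.5, 0.4, 0.3]
width: 0.0496
gripper_force: 18.0
```

```bash
python3 -c "
from h import *
go(.504,-.15,.18,-1.377)"
```

```text
d [ 239.4 -104.4    7.3] r [-0.004  0.003 -0.973] at [0.5979 0.0937 0.1882] [-3.139  0.005 -2.35 ] t 12.87 w 0.0496 f [0.5 0.4 0.3]
```

Request:
jog_arm([
  {"dx": 10, "dy": -4, "dz": 0, "rx": 0, "ry": 0, "rz": -0.04, "gripper": 1},
  {"dx": 28, "dy": -12, "dz": 0, "rx": 0, "ry": 0, "rz": -0.11, "gripper": 1},
  {"dx": 50, "dy": -22, "dz": 0, "rx": 0, "ry": 0, "rz": -0.2, "gripper": 1},
  {"dx": 74, "dy": -32, "dz": 0, "rx": 0, "ry": 0, "rz": -0.3, "gripper": 1},
  {"dx": 98, "dy": -43, "dz": 0, "rx": 0, "ry": 0, "rz": -0.4, "gripper": 1},
  {"dx": 122, "dy": -53, "dz": 0, "rx": 0, "ry": 0, "rz": -0.5, "gripper": 1},
  {"dx": 146, "dy": -64, "dz": 0, "rx": 0, "ry": 0, "rz": -0.6, "gripper": 1},
  {"dx": 170, "dy": -74, "dz": 0, "rx": 0, "ry": 0, "rz": -0.69, "gripper": 1},
])

```text
t: 13.53
eef_pos: [0.5286, -0.0808, 0.1837]
ee_rot: [3.14, -0.0, -1.655]
force: [0.6, 0.3, -0.5]
width: 0.0497
gripper_force: 18.0
```

```bash
python3 -c "
from h import *
go(.504,-.15,.18,-1.377)"
```

```text
d [71.1 18.6  3.8] r [ 0.001  0.    -0.278] at [ 0.5286 -0.0808  0.1837] [ 3.14  -0.    -1.655] t 13.53 w 0.0497 f [ 0.6  0.3 -0.5]
```

Request:
jog_arm([
  {"dx": 22, "dy": 6, "dz": 0, "rx": 0, "ry": 0, "rz": -0.09, "gripper": 1},
  {"dx": 42, "dy": 11, "dz": 0, "rx": 0, "ry": 0, "rz": -0.17, "gripper": 1},
  {"dx": 58, "dy": 15, "dz": 0, "rx": 0, "ry": 0, "rz": -0.23, "gripper": 1},
  {"dx": 68, "dy": 18, "dz": 0, "rx": 0, "ry": 0, "rz": -0.265, "gripper": 1},
  {"dx": 71, "dy": 19, "dz": 0, "rx": 0, "ry": 0, "rz": -0.278, "gripper": 1},
  {"dx": 71, "dy": 19, "dz": 0, "rx": 0, "ry": 0, "rz": -0.278, "gripper": 1},
  {"dx": 71, "dy": 19, "dz": 0, "rx": 0, "ry": 0, "rz": -0.278, "gripper": 1},
  {"dx": 71, "dy": 19, "dz": 0, "rx": 0, "ry": 0, "rz": -0.278, "gripper": 1},
])

```text
t: 14.2
eef_pos: [0.5046, -0.1481, 0.1842]
ee_rot: [3.141, 0.0, -1.383]
force: [0.4, -0.1, -1.1]
width: 0.0495
gripper_force: 18.0
```

```bash
python3 - <<'E'
from h import *
go(.504,-.15,.04,-1.377)
P=cloud(cam('side')).reshape(-1,3); q=P[(np.hypot(P[:,0]-.504,P[:,1]+.15)<.05)&(P[:,2]>.09)&(P[:,2]<.2)]; print(len(q), np.percentile(q[:,2],[0,2,5,20]))
E
```

```text
d [  1.7   0.9 144.2] r [ 0.     0.    -0.006] at [ 0.5046 -0.1481  0.1842] [ 3.141  0.    -1.383] t 14.2 w 0.0495 f [ 0.4 -0.1 -1.1]
711 [0.15147815 0.15416555 0.15609552 0.16614644]
```

Request:
jog_arm([
  {"dx": 0, "dy": 0, "dz": 25, "rx": 0, "ry": 0, "rz": 0, "gripper": 1},
  {"dx": 0, "dy": 0, "dz": 52, "rx": 0, "ry": 0, "rz": 0, "gripper": 1},
  {"dx": 0, "dy": 0, "dz": 80, "rx": 0, "ry": 0, "rz": 0, "gripper": 1},
  {"dx": 0, "dy": 0, "dz": 105, "rx": 0, "ry": 0, "rz": 0, "gripper": 1},
  {"dx": 0, "dy": 0, "dz": 125, "rx": 0, "ry": 0, "rz": 0, "gripper": 1},
  {"dx": 0, "dy": 0, "dz": 138, "rx": 0, "ry": 0, "rz": 0, "gripper": 1},
  {"dx": 0, "dy": 0, "dz": 143, "rx": 0, "ry": 0, "rz": 0, "gripper": 1},
  {"dx": 0, "dy": 0, "dz": 143, "rx": 0, "ry": 0, "rz": 0, "gripper": 1},
])

```text
t: 14.92
eef_pos: [0.504, -0.1482, 0.0403]
ee_rot: [3.139, 0.0, -1.382]
force: [0.3, -1.3, -0.4]
width: 0.0496
gripper_force: 18.0
```

Request:
jog_arm([
  {"dx": 0, "dy": 0, "dz": 0.5, "rx": 0, "ry": 0, "rz": 0, "gripper": 1},
  {"dx": 0, "dy": 0, "dz": 1, "rx": 0, "ry": 0, "rz": 0, "gripper": 1},
  {"dx": 0, "dy": 0, "dz": 1.5, "rx": 0, "ry": 0, "rz": 0, "gripper": 1},
  {"dx": 0, "dy": 0, "dz": 2, "rx": 0, "ry": 0, "rz": 0, "gripper": 1},
  {"dx": 0, "dy": 0, "dz": 2, "rx": 0, "ry": 0, "rz": 0, "gripper": 1},
  {"dx": 0, "dy": 0, "dz": 2, "rx": 0, "ry": 0, "rz": 0, "gripper": 1},
  {"dx": 0, "dy": 0, "dz": 2, "rx": 0, "ry": 0, "rz": 0, "gripper": 1},
  {"dx": 0, "dy": 0, "dz": 2, "rx": 0, "ry": 0, "rz": 0, "gripper": 1},
])

```text
t: 15.58
eef_pos: [0.5045, -0.1487, 0.0396]
ee_rot: [-3.141, -0.0, -1.382]
force: [0.0, -0.2, -0.0]
width: 0.05
gripper_force: 18.0
```

Request:
jog_arm([
  {"dx": 0, "dy": 0, "dz": 0.5, "rx": 0, "ry": 0, "rz": 0, "gripper": 1},
  {"dx": 0, "dy": 0, "dz": 1, "rx": 0, "ry": 0, "rz": 0, "gripper": 1},
  {"dx": 0, "dy": 0, "dz": 1.5, "rx": 0, "ry": 0, "rz": 0, "gripper": 1},
  {"dx": 0, "dy": 0, "dz": 2, "rx": 0, "ry": 0, "rz": 0, "gripper": 1},
  {"dx": 0, "dy": 0, "dz": 2, "rx": 0, "ry": 0, "rz": 0, "gripper": 1},
  {"dx": 0, "dy": 0, "dz": 2, "rx": 0, "ry": 0, "rz": 0, "gripper": 1},
  {"dx": 0, "dy": 0, "dz": 2, "rx": 0, "ry": 0, "rz": 0, "gripper": 1},
  {"dx": 0, "dy": 0, "dz": 2, "rx": 0, "ry": 0, "rz": 0, "gripper": 1},
])

```text
t: 16.25
eef_pos: [0.5045, -0.1487, 0.0374]
ee_rot: [3.142, 0.0, -1.382]
force: [-0.5, -0.8, -1.4]
width: 0.0495
gripper_force: 18.0
```

Request:
jog_arm([
  {"dx": 0, "dy": 0, "dz": 0.5, "rx": 0, "ry": 0, "rz": 0, "gripper": 1},
  {"dx": 0, "dy": 0, "dz": 1, "rx": 0, "ry": 0, "rz": 0, "gripper": 1},
  {"dx": 0, "dy": 0, "dz": 1.2, "rx": 0, "ry": 0, "rz": 0, "gripper": 1},
  {"dx": 0, "dy": 0, "dz": 1.5, "rx": 0, "ry": 0, "rz": 0, "gripper": 1},
  {"dx": 0, "dy": 0, "dz": 1.5, "rx": 0, "ry": 0, "rz": 0, "gripper": 1},
  {"dx": 0, "dy": 0, "dz": 1.5, "rx": 0, "ry": 0, "rz": 0, "gripper": 1},
  {"dx": 0, "dy": 0, "dz": 1.5, "rx": 0, "ry": 0, "rz": 0, "gripper": 1},
  {"dx": 0, "dy": 0, "dz": 1.5, "rx": 0, "ry": 0, "rz": 0, "gripper": 1},
])

```text
t: 16.92
eef_pos: [0.5045, -0.1487, 0.0366]
ee_rot: [-3.141, -0.0, -1.382]
force: [-3.0, 1.0, 7.4]
width: 0.0495
gripper_force: 18.0
```

The force reads 7.4 N, so the candle is on the tray floor. I'll release it and lift.

Request:
jog_arm([
  {"dx": 0, "dy": 0, "dz": 0, "rx": 0, "ry": 0, "rz": 0, "gripper": 0.35},
  {"dx": 0, "dy": 0, "dz": 0, "rx": 0, "ry": 0, "rz": 0, "gripper": 0.3},
  {"dx": 0, "dy": 0, "dz": 0, "rx": 0, "ry": 0, "rz": 0, "gripper": 0.15},
  {"dx": 0, "dy": 0, "dz": 0, "rx": 0, "ry": 0, "rz": 0, "gripper": 0.15},
  {"dx": 0, "dy": 0, "dz": 0, "rx": 0, "ry": 0, "rz": 0, "gripper": 0.15},
  {"dx": 0, "dy": 0, "dz": 0, "rx": 0, "ry": 0, "rz": 0, "gripper": 0.15},
  {"dx": 0, "dy": 0, "dz": -5, "rx": 0, "ry": 0, "rz": 0, "gripper": 0.15},
  {"dx": 0, "dy": 0, "dz": -15, "rx": 0, "ry": 0, "rz": 0, "gripper": 0.15},
])

```text
t: 17.58
eef_pos: [0.5036, -0.1487, 0.0505]
ee_rot: [3.139, 0.0, -1.382]
force: [-0.0, -0.1, 0.6]
width: 0.0742
gripper_force: 0.0
```

Request:
jog_arm([
  {"dx": 0, "dy": 0, "dz": -20, "rx": 0, "ry": 0, "rz": 0, "gripper": 0.15},
  {"dx": 0, "dy": 0, "dz": -40, "rx": 0, "ry": 0, "rz": 0, "gripper": 0.15},
  {"dx": 0, "dy": 0, "dz": -60, "rx": 0, "ry": 0, "rz": 0, "gripper": 0.15},
  {"dx": 0, "dy": 0, "dz": -90, "rx": 0, "ry": 0, "rz": 0, "gripper": 0.15},
  {"dx": 0, "dy": 0, "dz": -120, "rx": 0, "ry": 0, "rz": 0, "gripper": 0.15},
  {"dx": 0, "dy": 0, "dz": -150, "rx": 0, "ry": 0, "rz": 0, "gripper": 0.15},
  {"dx": 0, "dy": 0, "dz": -170, "rx": 0, "ry": 0, "rz": 0, "gripper": 0.15},
  {"dx": 0, "dy": 0, "dz": -170, "rx": 0, "ry": 0, "rz": 0, "gripper": 0.15},
])

```text
t: 18.25
eef_pos: [0.5068, -0.149, 0.227]
ee_rot: [-3.133, -0.002, -1.381]
force: [1.4, -0.3, -0.2]
width: 0.0743
gripper_force: 0.0
```

```bash
python3 - <<'E'
from h import *
f=cam('side'); save(f,'s2.png'); print(arm.get_state()['t'])
E
```

```text
18.3
```

View pics/s2.png

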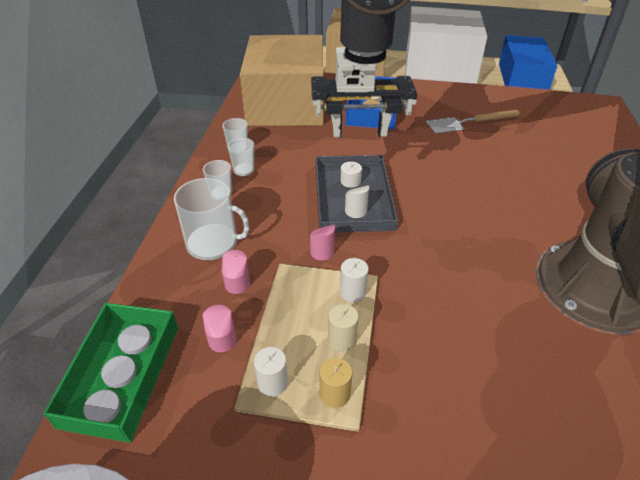

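The short candle stands at (351,174) and the chipped one at (357,202), both upright in the tray. The four sound candles are where they were on the board, and the gripper is clear of everything.

```bash
python3 -c "
from station import arm
print(arm.job_done())"
```

```text
the job is handed in; nothing more can be done
None
```

Job handed in at about 18 s: the short and chipped candles stand upright on the tray floor, and the four sound candles are still standing in place on the board.

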